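# Make up two disc-cutter kits

## Robot

A 7-joint arm with a two-finger parallel gripper is mounted at the origin on the work surface; the furniture and walls round the work are solid. World frame = base frame: x ahead of the robot, y to its left, z up, the work surface at z = 0. Lengths are in mm, angles in degrees, forces in N, time in s.
With the tool pointing down it reaches from about 400 to 875 mm from the base axis. Payload 19.3 kg.
Tool frame: the origin (TCP) lies midway between the tips of the shut fingers; the grasp point (between the pads) lies 19 mm behind it; z points along the fingers, y is the line along which they close (so a half turn about z gives the same grasp; the last joint's range is limited). The gripper opens to 85 mm and grips with 20 to 120 N. Pads are 22 mm wide; open, the fingers measure 114 mm over their backs; the gripper's body (76 mm by 85 mm) begins 54 mm behind the grasp point. The pads swing forward as they close: fully open they stand 13 mm farther back than shut.
Start: joints at [65.764, 29.874, -2.08, 91.645, 1.215, 58.505, -6.463], TCP at [215.926, -586.507, 231.291] pointing down, gripper open.
Joint ranges: [-166.77, 166.77], [-17.47, 122.26], [-85.68, 81.53], [9.62, 139.38], [-72.42, 252.41], [9.2, 110.78], [-144.41, 144.41]. Speed limits (degrees/s): [108.29, 108.29, 136.94, 136.94, 172.46, 172.46, 172.46].

## Interface

Orientations are given as a 3x3 rotation matrix whose columns are the frame's x, y, z axes.
In Python, from bench import env gives the robot as it stands. The module is installed in compiled form; this text tells all that it offers.
- The arm moves only by the tool step_arm, never from a script. Its argument "commands" is text: rows parted by semicolons, each of 7 numbers parted by spaces: the turn, a rotation vector about the world's x, y, z in degrees, then the shift along the world's x, y, z in mm, then the opening, from 0 (shut) to 1 (fully open). In form: ax ay az x y z hand; .... A call has 1 to 20 rows; each row shifts and turns the commanded pose from where the row before left it; what a row does not reach is not made up. A row lasts 1/10 s, in which the tool goes at most 50 mm and 8.59 degrees, less where a joint would pass 70% of its speed; a pose out of reach is approached as far as the arm can. A call is refused whole if a number of a shift passes 50 or a number of a turn 8.59, either way. A call with a gripper value outside its range is refused whole. The fingers move at their own pace and stop on an object; "grip_force" is the grip in N (left out, the last holds). Time passes only in rows, so rows that do not move let the fingers close. It gives the time, the measured TCP pose, the force, the opening and the grip force at its end, in the units of the state.
- env.get_state(): the state, without advancing time (a new reading comes with each control period).
- env.read_camera(name): name is "scene" or "side" or "wrist"; returns a dict with "color" (420x560x3 uint8, blue, green, red), "z_map" (420x560 float32, mm along the optical axis (not along the pixel's ray), 0 where there is no reading), "fx", "fy", "cx", "cy" (pixels), "cam_to_world" (4x4, takes a point from camera to world coordinates); the wrist camera has in their place "mount" (4x4, takes a point from camera to tool coordinates, whose origin is the TCP and whose axes are the flange's). Camera axes: x right, y down, z forward; pixel columns grow to the right and rows downward; lengths in mm; the calibration is good to about 2 mm. A picture is of the moment at which its call begins: read the wrist's pose just before it.
- env.job_done(): hands the job in; it is judged then, once.
The state is a dict: "clock": time; "qpos": joint angles; "qd": joint speeds; "effort": joint torques, N m; "ee_pos": TCP position; "tool_rot": TCP orientation; "contact_force": force on the tool from outside, world axes, zero at the start; "ft_torque": the same for the moment, N m; "finger_gap": finger opening in mm; "grip_force": force on a finger pad.
Only numpy, scipy, OpenCV 4.12 (cv2) and the standard library are available. Lean on these libraries where they do the work, as an engineer would, in place of code of your own. Each camera call takes 0.05 s, during which the arm holds its last target. There are 200 camera calls.

## Task

Make up the two disc-cutter kits for the benches: on each cutter base seat the guide plate whose holes drop over that base's two brass dowel pins, flat down on the base, and stand the matching punch upright in its bore, fully down - the thick punch in the wide cutter, the slim one in the narrow cutter. The cake of beeswax goes flat in the empty well of the wide cutter's tray. Leave the guide plate that fits neither base flat on the bench, and do not disturb the charcoal block or the piece of copper sheet.

Things in the scene. Friction and masses are not known exactly. Their poses are not given: they have to be found in the camera images.
- kit_wide: Wide kit: fixed plywood tray 90 (x) x 186 mm (y), rim 12 high; origin: centre of underside. Dark steel cutter base 56 (x) x 100 (y) mm centred at y -33, top face at z 23; die hole in its middle: 23 mm wide, floor at z 15. Two 10 mm brass dowel pins, tapered tips at z 44, on the long centre line: x,y 0,+5 and 0,-71. Empty well 78 (x) x 60 (y) mm centred at y +57, floor at z 5; divider 12 high
- kit_slim: Slim kit: fixed plywood tray 90 (x) x 186 mm (y), rim 12 high; origin: centre of underside. Dark steel cutter base 56 (x) x 100 (y) mm centred at y -33, top face at z 23; die hole in its middle: 15 mm wide, floor at z 15. Two 10 mm brass dowel pins, tapered tips at z 44, in diagonal corners: x,y -16,+5 and +16,-71. Empty well 78 (x) x 60 (y) mm centred at y +57, floor at z 5; divider 12 high
- plate_long: Wide cutter's guide plate: bright steel, 100 (x) x 56 (y) x 12 mm, 0.3 kg, flat; origin: centre of underside. 23 mm bore in the middle; two 13 mm pin holes at x,y +38,0 and -38,0 mm. Fits kit_wide's pins (1.5 mm play all round) with its x along the tray's y, either way round
- plate_corner: Slim cutter's guide plate: bright steel, 100 (x) x 56 (y) x 12 mm, 0.3 kg, flat; origin: centre of underside. 15 mm bore in the middle; two 13 mm pin holes at x,y +38,+16 and -38,-16 mm. Fits kit_slim's pins (1.5 mm play all round) with its x along the tray's y, either way round
- plate_short: Odd guide plate: bright steel, 100 (x) x 56 (y) x 12 mm, 0.3 kg, flat; origin: centre of underside. 23 mm bore in the middle; two 13 mm pin holes at x,y +27,0 and -27,0 mm. Pin holes nearer together than plate_long's: fits neither kit and stays on the bench
- punch_thick: Thick punch: bright steel cylinder 20 mm thick, 55 long, 130 g, upright on its chamfered foot, bevelled head up; origin: centre of the foot. Goes foot first through the plate's 23 mm bore down to the die hole floor, 20 mm below the seated plate's top
- punch_slim: Slim punch: bright steel cylinder 12 mm thick, 55 long, 50 g, upright on its chamfered foot, bevelled head up; origin: centre of the foot. Goes foot first through the plate's 15 mm bore down to the die hole floor, 20 mm below the seated plate's top
- beeswax: Round yellow cake of beeswax for greasing the punch, 43 mm across, 21 mm high, 35 g, lying flat; origin at the centre of its underside
- charcoal_block: Black charcoal soldering block, 36 x 62 x 28 mm, in front of the small grey bench vice at the far edge (fixed, up to 90 mm high, clear of all targets), not to be disturbed; origin: centre of its underside
- copper_offcut: Piece of copper sheet with one short edge turned up, 42 x 64 x 9 mm, beside the work, not to be disturbed; origin: centre of its underside
Things that resemble listed ones, but are neither listed nor needed, are in the scene too. Leave any purple look-alike of the plate_long alone.

How it is judged:
By the outcome, as a careful person would: the job done as asked, in the order asked, and still so for the second after the job is handed in, with the robot touching nothing.
It also fails if it takes over 136 s, if anything falls off the work surface, if the arm or the gripper's body presses on something with over 40 N, if the wrist force passes 120 N, or if a joint passes its speed limit or range.

## Working session

There is one attempt and no reset: what is moved stays moved. The work goes in short steps, Python scripts to look and compute and a tool call to move; the robot and the scene stay as the last step left them, time stands still between calls to the robot, and variables do not carry over. Pictures are saved under pics/ and viewed, at most 14 in all, crops included, and the job is handed in when it is done.

Besides the shell and the picture viewer there is one more tool, called as name(argument=value, ...) on one line, values as JSON. step_arm: Moves the arm, as the interface text tells. Its arguments: {"type":"object","properties":{"commands":{"type":"string"},"grip_force":{"type":"number"}},"required":["commands"]}

```bash
mkdir -p pics; cat > h.py <<'E'
import numpy as np, cv2
from bench import env
def cam(n):
    s=env.get_state(); c=env.read_camera(n)
    if n=="wrist":
        T=np.eye(4); T[:3,:3]=np.array(s["tool_rot"]).reshape(3,3); T[:3,3]=s["ee_pos"]
        c["T"]=T@np.array(c["mount"])
    else: c["T"]=np.array(c["cam_to_world"])
    return c
def onplane(c,uv,z):
    uv=np.atleast_2d(np.array(uv,float))
    d=np.c_[(uv[:,0]-c["cx"])/c["fx"],(uv[:,1]-c["cy"])/c["fy"],np.ones(len(uv))]@c["T"][:3,:3].T
    o=c["T"][:3,3]; return o+d*((z-o[2])/d[:,2])[:,None]
def cloud(c):
    v,u=np.mgrid[0:420,0:560]; Z=c["z_map"]
    P=np.stack([(u-c["cx"])/c["fx"]*Z,(v-c["cy"])/c["fy"]*Z,Z],-1)
    return P@c["T"][:3,:3].T+c["T"][:3,3]
E
python3 - <<'E'
from h import *
s=env.get_state();print(s["clock"],s["tool_rot"],s["finger_gap"])
for n in("scene","side"):
    c=cam(n); cv2.imwrite(f"pics/{n}0.png",c["color"]); print(n,c["fx"],c["T"].round(2).tolist())
    np.save(f"{n}0.npy",c,allow_pickle=True)
E
```

```text
0.0 [[ 9.38442712e-01  3.45434605e-01 -4.58649646e-04]
 [ 3.45434902e-01 -9.38442142e-01  1.03640121e-03]
 [-7.24073148e-05 -1.13103676e-03 -9.99999358e-01]] 85.46596636218484
scene 417.7643946852919 [[-0.62, -0.32, 0.72, -392.04], [-0.79, 0.26, -0.56, 533.36], [-0.02, -0.91, -0.41, 482.38], [0.0, 0.0, 0.0, 1.0]]
side 413.3119933257224 [[1.0, -0.02, -0.02, 427.19], [0.01, -0.47, 0.88, -1022.8], [-0.02, -0.88, -0.47, 541.97], [0.0, 0.0, 0.0, 1.0]]
```

View pics/scene0.png

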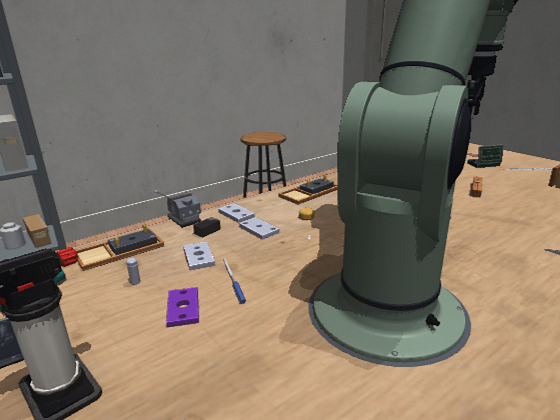

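View pics/side0.png

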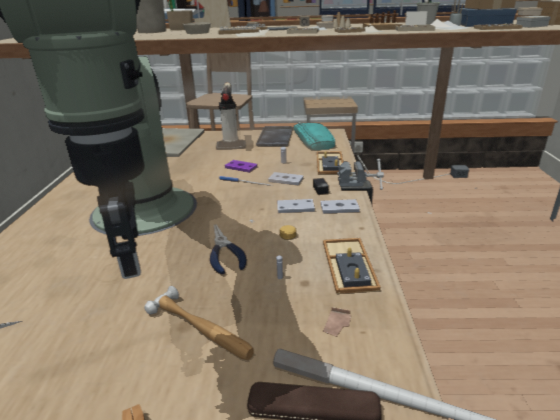

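The scene view shows one kit at left (120,248), one at right (310,188), plates at (199,255), (237,212), (259,228) and a punch at (133,270). The side view shows the near kit at (350,265), the far kit at (330,162), plates at (286,178), (295,206), (340,206), punches at (280,266) and (283,155), wax at (288,232), charcoal at (321,186) and copper at (337,322).

```bash
python3 - <<'E'
from h import *
c=np.load("side0.npy",allow_pickle=True).item(); P=cloud(c)
for n,(u,v) in dict(nearkit=(350,268),kitL=(325,243),kitR=(362,286),farkit=(330,162),pl1=(290,178),pl2=(285,206),pl3=(330,206),punchA=(280,266),punchAtop=(280,258),punchB=(283,155),wax=(288,232),char=(321,186),copper=(337,322),purple=(240,166),pliers=(215,245)).items(): print(n,P[v,u].round(0))
# top-down height map image of scene from both cams
E
```

```text
nearkit [ 539. -311.   16.]
kitL [ 494. -207.   12.]
kitR [ 557. -365.   12.]
farkit [543. 266.  25.]
pl1 [410. 167.  14.]
pl2 [397. -21.  13.]
pl3 [520. -23.  12.]
punchA [ 392. -326.   35.]
punchAtop [ 393. -324.   53.]
punchB [385. 320.  32.]
wax [ 407. -169.   21.]
char [501.  72.  29.]
copper [ 499. -455.    2.]
purple [240. 277.  12.]
pliers [ 236. -212.   14.]
```

step_arm(commands="0 0 -1.35 16 18 10 1;0 0 -1.35 16 18 10 1;0 0 -1.35 16 18 10 1;0 0 -1.35 16 18 10 1;0 0 -1.35 16 18 10 1;0 0 -1.35 16 18 10 1;0 0 -1.35 16 18 10 1;0 0 -1.35 16 18 10 1;0 0 -1.35 16 18 10 1;0 0 -1.35 16 18 10 1;0 0 -1.35 16 18 10 1;0 0 -1.35 16 18 10 1;0 0 -1.35 16 18 10 1;0 0 -1.35 16 18 10 1;0 0 -1.35 16 18 10 1;0 0 0 0 0 0 1;0 0 0 0 0 0 1")

```text
clock: 1.8
ee_pos: [455.9, -316.3, 381.0]
tool_rot: [[1.0, 0.0, -0.0], [0.0, -1.0, 0.0], [-0.0, -0.0, -1.0]]
contact_force: [-0.6, -0.2, -0.3]
finger_gap: 85.5
grip_force: 0.0
```

```bash
python3 - <<'E'
from h import *
s=env.get_state();print(s["clock"],s["ee_pos"],np.round(s["tool_rot"],3).tolist(),s["qpos"])
c=cam("wrist"); cv2.imwrite("pics/w1.png",c["color"]); np.save("w1.npy",c,allow_pickle=True); print(c["fx"],c["T"].round(2).tolist())
E
```

```text
1.8 [ 455.92653914 -316.33281272  381.03521521] [[1.0, 0.0, -0.0], [0.0, -1.0, 0.0], [-0.0, -0.0, -1.0]] [ 32.48190681  16.39085553  -5.0537834   90.05725096   1.49271068
  73.64033892 -62.76540475]
325.97617062704467 [[0.0, -0.96, -0.29, 529.73], [-1.0, -0.0, -0.0, -316.26], [0.0, 0.29, -0.96, 523.91], [0.0, 0.0, 0.0, 1.0]]
```

View pics/w1.png

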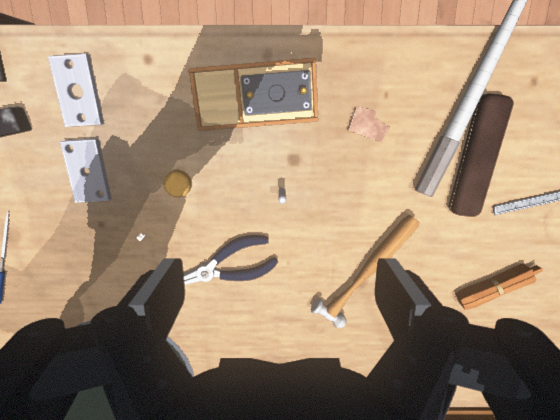

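The picture shows kit_wide (pins at (250,95) and (303,90) on its centre line), corner-hole plate at (86,170), a wide-bore plate at (76,90), wax at (178,184), a slim-looking punch at (282,190) and copper at (369,123). Next, the far side.

step_arm(commands="0 0 0 0 35 0 1;0 0 0 0 35 0 1;0 0 0 0 35 0 1;0 0 0 0 35 0 1;0 0 0 0 35 0 1;0 0 0 0 35 0 1;0 0 0 0 35 0 1;0 0 0 0 35 0 1;0 0 0 0 35 0 1;0 0 0 0 35 0 1;0 0 0 0 35 0 1;0 0 0 0 35 0 1;0 0 0 0 35 0 1;0 0 0 0 35 0 1;0 0 0 0 35 0 1;0 0 0 0 0 0 1;0 0 0 0 0 0 1")

```text
clock: 3.55
ee_pos: [456.0, 208.0, 380.7]
tool_rot: [[1.0, -0.0, -0.001], [-0.0, -1.0, -0.001], [-0.001, 0.001, -1.0]]
contact_force: [-0.4, -0.7, 0.0]
finger_gap: 85.6
grip_force: 0.0
```

```bash
python3 - <<'E'
from h import *
s=env.get_state();print(s["clock"],s["ee_pos"],s["qpos"])
c=cam("wrist"); cv2.imwrite("pics/w2.png",c["color"]); np.save("w2.npy",c,allow_pickle=True)
E
```

```text
3.55 [455.96724733 208.01574158 380.72846783] [  -8.43167685   12.32289403  -27.63313648   96.49265596    5.94629996
   72.7033152  -127.3208593 ]
```

View pics/w2.png

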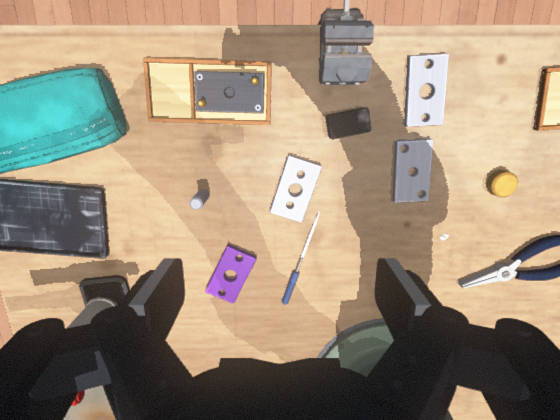

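The picture shows kit_slim (pins (254,81), (202,103)), thick punch (198,197), plate_short (295,188), plate_long (426,90), plate_corner (412,170), charcoal (349,122) and purple decoy (232,272). I'll get rough positions now, then go close over kit_slim at two yaws to check the camera mount.

```bash
python3 - <<'E'
from h import *
c=np.load("w2.npy",allow_pickle=True).item(); 
for n,u,v,z in [("pinA",254,81,44),("pinB",202,103,44),("slimdie",230,92,23),("long h1",429,63,12),("long h2",424,118,12),("cor h1",407,148,12),("cor h2",418,194,12),("short h1",300,173,12),("short h2",290,206,12),("thick top",203,188,55),("wax",502,183,21)]: print(n,onplane(c,(u,v),z)[0].round(0))
c=np.load("w1.npy",allow_pickle=True).item(); print()
for n,u,v,z in [("pinA",250,95,44),("pinB",303,90,44),("die",277,93,23),("long h1",70,63,12),("long h2",81,118,12),("cor1",70,150,12),("cor2",101,192,12),("slim top",282,199,55),("wax",178,184,21)]: print(n,onplane(c,(u,v),z)[0].round(0))
E
```

```text
pinA [560. 243.  44.]
pinB [531. 317.  44.]
slimdie [546. 280.  23.]
long h1 [587. -10.  12.]
long h2 [509. -12.  12.]
cor h1 [464.   8.  12.]
cor h2 [389. -18.  12.]
short h1 [424. 175.  12.]
short h2 [369. 190.  12.]
thick top [410. 321.  55.]
wax [ 410. -145.   21.]

pinA [ 542. -275.   44.]
pinB [ 548. -349.   44.]
die [ 545. -313.   23.]
long h1 [586. -12.  12.]
long h2 [509. -15.  12.]
cor1 [460.  11.  12.]
cor2 [392. -27.  12.]
slim top [ 393. -321.   55.]
wax [ 408. -156.   21.]
```

step_arm(commands="0 0 0 20 16 -32 1;0 0 0 20 16 -32 1;0 0 0 20 16 -32 1;0 0 0 20 16 -32 1;0 0 0 20 16 -32 1;0 0 0 0 0 0 1;0 0 0 0 0 0 1")

```text
clock: 4.3
ee_pos: [556.1, 287.1, 220.7]
tool_rot: [[1.0, -0.002, -0.001], [-0.002, -1.0, -0.001], [-0.001, 0.001, -1.0]]
contact_force: [0.1, -0.0, 0.5]
finger_gap: 85.7
grip_force: 0.0
```

```bash
python3 - <<'E'
from h import *
s=env.get_state();print(s["clock"],s["ee_pos"],s["qpos"])
c=cam("wrist"); cv2.imwrite("pics/w3.png",c["color"]); np.save("w3.npy",c,allow_pickle=True)
E
```

```text
4.3 [556.06367957 287.07797049 220.72155916] [ -15.9162327    32.33987209  -25.23257198   91.15698951   15.25990137
   60.03843984 -135.5206071 ]
```

step_arm(commands="0 0 8.5 0 0 0 1;0 0 8.5 0 0 0 1;0 0 8.5 0 0 0 1;0 0 8.5 0 0 0 1;0 0 8.5 0 0 0 1;0 0 8.5 0 0 0 1;0 0 8.5 0 0 0 1;0 0 8.5 0 0 0 1;0 0 8.5 0 0 0 1;0 0 8.5 0 0 0 1;0 0 5 0 0 0 1;0 0 0 0 0 0 1;0 0 0 0 0 0 1")

```text
clock: 5.65
ee_pos: [556.3, 287.7, 222.5]
tool_rot: [[0.005, 1.0, 0.002], [1.0, -0.005, -0.0], [-0.0, 0.002, -1.0]]
contact_force: [-0.2, -0.7, -0.4]
finger_gap: 85.5
grip_force: 0.0
```

```bash
python3 - <<'E'
from h import *
s=env.get_state();print(s["clock"],s["ee_pos"],s["qpos"])
c=cam("wrist"); cv2.imwrite("pics/w4.png",c["color"]); np.save("w4.npy",c,allow_pickle=True)
a=cv2.imread("pics/w3.png");b=c["color"]
cv2.imwrite("pics/w34.png",cv2.resize(np.hstack([a,b]),(800,300),interpolation=cv2.INTER_AREA))
E
```

```text
5.65 [556.26988679 287.7294815  222.47962003] [ -3.12615619  36.94799682 -46.359432    90.42012732  28.74973775
  65.07604203 -56.33462548]
```

View pics/w34.png

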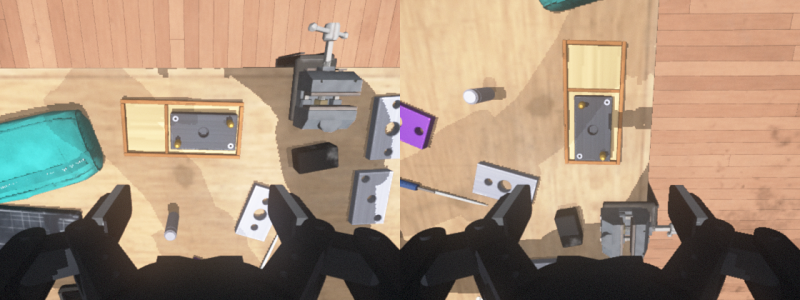

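Left (yaw 0) shows kit_slim at (204,130) in the montage, and right (yaw 90) shows it at (594,128). Both are unobstructed, so I'll fit the base top face from depth in each.

```bash
cat >> h.py <<'E'
def hbox(c,x,y,r,zlo,zhi,show=""):
    P=cloud(c); m=(c["z_map"]>0)&(abs(P[...,0]-x)<r)&(abs(P[...,1]-y)<r)&(P[...,2]>zlo)&(P[...,2]<zhi)
    m=cv2.morphologyEx(m.astype(np.uint8),cv2.MORPH_OPEN,np.ones((3,3)))
    n,l,st,ce=cv2.connectedComponentsWithStats(m)
    if n<2: return None
    k=1+st[1:,4].argmax(); Q=P[l==k]
    (cx,cy),(w,h),a=cv2.minAreaRect(Q[:,:2].astype(np.float32))
    if w<h: a+=90
    a=(a+90)%180-90
    return np.round([cx,cy,max(w,h),min(w,h),a,np.median(Q[:,2]),len(Q)],1)
E
python3 - <<'E'
from h import *
for f in("w3","w4"):
    c=np.load(f+".npy",allow_pickle=True).item(); P=cloud(c); print(f,c["T"][:3,3].round(1))
    print("base",hbox(c,546,280,65,18,28))
    print("pins",hbox(c,560,243,15,36,60),hbox(c,531,317,15,36,60))
    print("bench z",np.median(P[(abs(P[...,0]-490)<15)&(abs(P[...,1]-300)<30)][:,2]))
E
```

```text
w3 [630.  287.1 363.5]
base [ 545.9  280.9  100.1   56.6   88.5   23.4 4402. ]
pins [561.9 243.    9.1   7.8 -87.4  42.   74. ] [531.5 319.4   9.2   8.4   0.7  41.7  72. ]
bench z 0.2360796931919822
w4 [556.7 361.2 365.4]
base [ 546.4  281.3   99.9   56.1   88.4   23.3 4393. ]
pins [561.7 243.6   8.6   7.6   1.7  41.7  66. ] [531.8 319.9   8.8   7.9  88.8  41.9  76. ]
bench z 290.56670427634964
```

step_arm(commands="0 0 -8.2 -6 -26 0 1;0 0 -8.2 -6 -26 0 1;0 0 -8.2 -6 -26 0 1;0 0 -8.2 -6 -26 0 1;0 0 -8.2 -6 -26 0 1;0 0 -8.2 -6 -26 0 1;0 0 -8.2 -6 -26 0 1;0 0 -8.2 -6 -26 0 1;0 0 -8.2 -6 -26 0 1;0 0 -8.2 -6 -26 0 1;0 0 -8.2 -6 -26 0 1;0 0 0 0 0 0 1;0 0 0 0 0 0 1")

```text
clock: 7.0
ee_pos: [490.0, 2.3, 221.9]
tool_rot: [[1.0, -0.005, 0.001], [-0.005, -1.0, -0.0], [0.001, 0.0, -1.0]]
contact_force: [0.1, 1.0, -0.4]
finger_gap: 85.5
grip_force: 0.0
```

```bash
python3 - <<'E'
from h import *
s=env.get_state();print(s["clock"],s["ee_pos"],s["qpos"])
c=cam("wrist"); cv2.imwrite("pics/w5.png",c["color"]); np.save("w5.npy",c,allow_pickle=True)
print("cor",hbox(c,427,-6,62,7,17)); print("long",hbox(c,548,-12,62,7,17))
E
```

```text
7.0 [490.03390247   2.33465091 221.86488101] [  14.10140287   19.99199144  -26.7722313   111.18215463   11.4069797
   51.32112897 -108.74174165]
cor [ 4.265e+02 -5.600e+00  1.002e+02  5.600e+01  3.400e+00  1.240e+01
  3.676e+03]
long [ 5.481e+02 -1.190e+01  1.002e+02  5.620e+01  3.600e+00  1.230e+01
  4.591e+03]
```

View pics/w5.png

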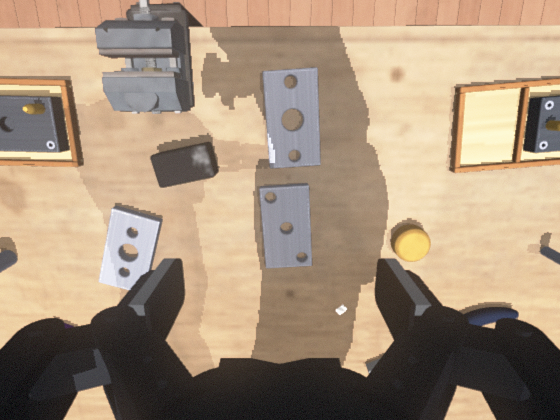

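plate_corner shows holes at (270,197)/(302,257) with small bore and plate_long shows wide bore with holes at (290,82)/(294,156), both as the sizes require. Grasp plate_corner.

step_arm(commands="0 0 0.62 -10.6 -1.3 -27 1;0 0 0.62 -10.6 -1.3 -27 1;0 0 0.62 -10.6 -1.3 -27 1;0 0 0.62 -10.6 -1.3 -27 1;0 0 0.62 -10.6 -1.3 -27 1;0 0 0.62 -10.6 -1.3 -27 1;0 0 0 0 0 -14 1;0 0 0 0 0 -14 1;0 0 0 0 0 -14 1;0 0 0 0 0 -10 1;0 0 0 0 0 -8 1;0 0 0 0 0 0 1", grip_force=50)

```text
clock: 8.25
ee_pos: [426.1, -4.8, -1.4]
tool_rot: [[0.998, 0.062, -0.001], [0.062, -0.998, 0.0], [-0.001, -0.0, -1.0]]
contact_force: [0.6, 1.0, 0.4]
finger_gap: 85.4
grip_force: 0.0
```

step_arm(commands="0 0 -0.1 0.4 -0.8 0 0.5;0 0 0 0 0 0 0.3;0 0 0 0 0 0 0.2;0 0 0 0 0 0 0;0 0 0 0 0 0 0;0 0 0 0 0 0 0;0 0 0 0 0 0 0;0 0 0 0 0 0 0", grip_force=50)

```text
clock: 9.05
ee_pos: [427.1, -6.2, 0.1]
tool_rot: [[0.998, 0.059, 0.001], [0.059, -0.998, -0.0], [0.001, 0.0, -1.0]]
contact_force: [-3.1, 1.5, 13.3]
finger_gap: 54.6
grip_force: 50.2
```

step_arm(commands="0 0 0 0 0 5 0;0 0 0 0 0 15 0;0 0 0 0 0 30 0;0 0 0 0 0 40 0;0 0 0 0 0 40 0;0 0 7.1 9.9 23.9 0 0;0 0 7.1 9.9 23.9 0 0;0 0 7.1 9.9 23.9 0 0;0 0 7.1 9.9 23.9 0 0;0 0 7.1 9.9 23.9 0 0;0 0 7.1 9.9 23.9 0 0;0 0 7.1 9.9 23.9 0 0;0 0 7.1 9.9 23.9 0 0;0 0 7.1 9.9 23.9 0 0;0 0 7.1 9.9 23.9 0 0;0 0 7.1 9.9 23.9 0 0;0 0 7.1 9.9 23.9 0 0;0 0 0 0 0 0 0;0 0 0 0 0 0 0")

```text
clock: 10.95
ee_pos: [545.2, 280.5, 129.3]
tool_rot: [[0.025, 1.0, -0.001], [1.0, -0.025, -0.0], [-0.0, -0.001, -1.0]]
contact_force: [0.5, -0.5, -3.4]
finger_gap: 54.3
grip_force: 54.3
```

```bash
python3 - <<'E'
from h import *
s=env.get_state();print(s["clock"],s["ee_pos"],np.degrees(np.arctan2(s["tool_rot"][1][0],s["tool_rot"][0][0])),s["finger_gap"])
c=cam("wrist"); cv2.imwrite("pics/w6.png",c["color"]); np.save("w6.npy",c,allow_pickle=True)
x,y,z=s["ee_pos"]
P=cloud(c);m=(abs(P[...,0]-x)<70)&(abs(P[...,1]-y)<80)&(P[...,2]>z-20)&(P[...,2]<z+40)
print(np.histogram(P[m][:,2]-z,np.arange(-20,42,2)))
for d in(6,8,10,12): print(hbox(c,x,y,70,z+d-3,z+d+5))
E
```

```text
10.95 [545.20304937 280.54367497 129.27102697] 88.55013780253667 54.34379781723446
(array([    0,     0,     0,     0,     0,     0,     0,     0,     0,
          14,   138,   256,   263,   313,   398, 11562, 10784,   201,
         205,   216,   231,   229,   242,   247,   259,   281,   285,
         276,   245,   249]), array([-20, -18, -16, -14, -12, -10,  -8,  -6,  -4,  -2,   0,   2,   4,
         6,   8,  10,  12,  14,  16,  18,  20,  22,  24,  26,  28,  30,
        32,  34,  36,  38,  40]))
[544.8 275.5  15.    8.3 -10.6 136.4 274. ]
[  545.9   280.8    98.4    67.     88.5   141.2 21816. ]
[  545.7   280.8    98.4    67.1    88.5   141.2 22833. ]
[  545.6   280.8    98.3    67.4    88.5   141.2 22628. ]
```

View pics/w6.png

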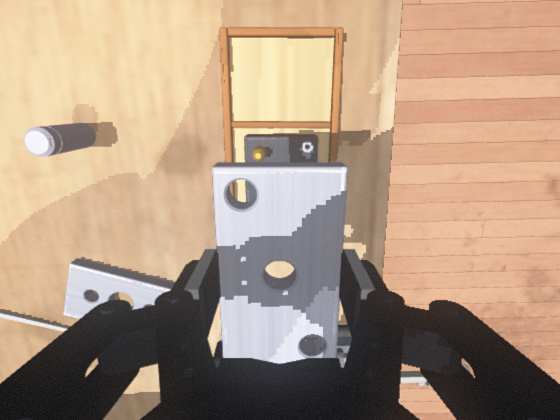

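The plate is held level, with its corner hole at (241,194), bore at (280,270) and the pin below at (258,154). I'll measure its holes against the pins.

```bash
cat >> h.py <<'E'
def holes(c,x,y,r,z,tol=2.0):
    "circular gaps in the flat top at height z, in world xy"
    P=cloud(c); m=((abs(P[...,0]-x)<r)&(abs(P[...,1]-y)<r)&(abs(P[...,2]-z)<tol)).astype(np.uint8)
    cs,hi=cv2.findContours(m,cv2.RETR_CCOMP,cv2.CHAIN_APPROX_NONE); out=[]
    for k,h in zip(cs,hi[0]):
        if h[3]>=0 and len(k)>12:
            W=onplane(c,k[:,0,:],z)[:,:2]; (a,b),(w,h2),_=cv2.fitEllipse(W.astype(np.float32))
            out.append(np.round([a,b,w,h2],1))
    return out
E
python3 - <<'E'
from h import *
c=np.load("w6.npy",allow_pickle=True).item()
print(*holes(c,545,281,70,141.2),sep="\n")
E
```

```text
[560.6 242.6  12.5  12.9]
[545.7 280.6  14.5  15. ]
[530.7 318.6  13.   13.1]
```

step_arm(commands="0 0 0 0.8 0.7 -30 0;0 0 0 0 0 -30 0;0 0 0 0 0 -16 0;0 0 0 0 0 0 0;0 0 0 0 0 -3 0;0 0 0 0 0 -3 0;0 0 0 0 0 -3 0;0 0 0 0 0 -3 0;0 0 0 0 0 0 0")

```text
clock: 11.9
ee_pos: [546.3, 281.3, 41.2]
tool_rot: [[0.025, 1.0, -0.0], [1.0, -0.025, -0.0], [-0.0, -0.0, -1.0]]
contact_force: [0.1, -0.5, -3.3]
finger_gap: 54.2
grip_force: 54.3
```

step_arm(commands="0 0 0 0 0 -3 0;0 0 0 0 0 -3 0;0 0 0 0 0 -3 0;0 0 0 0 0 -3 0;0 0 0 0 0 -2 0;0 0 0 0 0 -2 0;0 0 0 0 0 0 0")

```text
clock: 12.6
ee_pos: [546.2, 281.4, 25.0]
tool_rot: [[0.025, 1.0, -0.0], [1.0, -0.025, -0.0], [-0.0, -0.0, -1.0]]
contact_force: [0.6, -0.3, -1.8]
finger_gap: 54.4
grip_force: 54.3
```

step_arm(commands="0 0 0 0 0 -1.5 0;0 0 0 0 0 0 0.2;0 0 0 0 0 0 0.8;0 0 0 0 0 0 1;0 0 0 0 0 0 1;0 0 0 0 0 10 1;0 0 0 0 0 30 1;0 0 0 0 0 40 1;0 0 0 0 0 40 1;0 0 0 0 0 40 1;0 0 0 0 0 0 1;0 0 0 0 0 0 1")

```text
clock: 13.8
ee_pos: [546.7, 281.4, 185.2]
tool_rot: [[0.025, 1.0, 0.002], [1.0, -0.025, 0.001], [0.001, 0.002, -1.0]]
contact_force: [-0.4, -0.1, -1.0]
finger_gap: 85.7
grip_force: 0.0
```

```bash
python3 - <<'E'
from h import *
s=env.get_state();print(s["clock"],s["ee_pos"],s["finger_gap"])
c=cam("wrist"); cv2.imwrite("pics/w7.png",c["color"]); np.save("w7.npy",c,allow_pickle=True)
print(hbox(c,546,281,65,30,39)); print(*holes(c,546,281,65,35),sep="\n")
P=cloud(c)
for x,y in [(560,265),(532,265),(530,295),(562,300)]:
    m=(abs(P[...,0]-x)<5)&(abs(P[...,1]-y)<5); print(x,y,np.median(P[m][:,2]).round(1))
print("thick",hbox(c,400,320,40,48,60))
E
```

```text
13.8 [546.65991952 281.42280869 185.22548867] 85.70197235158385
[ 546.7  280.9   99.5   56.1   88.6   35.3 5892. ]
[562.  241.9  12.1  13.2]
[546.7 280.7  15.1  15.9]
[531.7 318.8  12.9  13.8]
560 265 35.5
532 265 35.3
530 295 269.1
562 300 280.4
thick [386.9 333.7  20.9  18.9  -0.6  54.7 525. ]
```

step_arm(commands="0 0 -7.1 0.1 -24.4 0 1;0 0 -7.1 0.1 -24.4 0 1;0 0 -7.1 0.1 -24.4 0 1;0 0 -7.1 0.1 -24.4 0 1;0 0 -7.1 0.1 -24.4 0 1;0 0 -7.1 0.1 -24.4 0 1;0 0 -7.1 0.1 -24.4 0 1;0 0 -7.1 0.1 -24.4 0 1;0 0 -7.1 0.1 -24.4 0 1;0 0 -7.1 0.1 -24.4 0 1;0 0 -7.1 0.1 -24.4 0 1;0 0 -7.1 0.1 -24.4 0 1;0 0 0 0 0 -40 1;0 0 0 0 0 -40 1;0 0 0 0 0 -40 1;0 0 0 0 0 0 1;0 0 0 0 0 0 1")

```text
clock: 15.55
ee_pos: [547.1, -11.1, 63.9]
tool_rot: [[0.998, 0.059, -0.002], [0.059, -0.998, 0.0], [-0.002, -0.0, -1.0]]
contact_force: [0.1, 0.6, -0.4]
finger_gap: 85.3
grip_force: 0.0
```

```bash
python3 - <<'E'
from h import *
s=env.get_state();print(s["clock"],s["ee_pos"],np.degrees(np.arctan2(s["tool_rot"][1][0],s["tool_rot"][0][0])))
c=cam("wrist"); cv2.imwrite("pics/w8.png",c["color"]); np.save("w8.npy",c,allow_pickle=True)
print("long",hbox(c,548,-12,62,7,17)); print(*holes(c,548,-12,62,12.3),sep="\n")
E
```

```text
15.55 [547.10504897 -11.08065514  63.87781197] 3.409548470166944
long [ 5.4830e+02 -1.1800e+01  1.0030e+02  5.6300e+01  3.8000e+00  1.2300e+01
  1.1702e+04]
[511.1 -14.   12.9  13.3]
[548.9 -11.7  22.9  23.3]
[586.5  -9.2  13.1  13.4]
```

step_arm(commands="0 0 0.3 1.4 -0.7 -20 1;0 0 0 0 0 -20 1;0 0 0 0 0 -15 1;0 0 0 0 0 -9 1;0 0 0 0 0 0 1;0 0 0 0 0 0 0.5;0 0 0 0 0 0 0.3;0 0 0 0 0 0 0.2;0 0 0 0 0 0 0;0 0 0 0 0 0 0;0 0 0 0 0 0 0;0 0 0 0 0 0 0", grip_force=50)

```text
clock: 16.8
ee_pos: [549.4, -12.1, 0.9]
tool_rot: [[0.998, 0.064, 0.001], [0.064, -0.998, -0.0], [0.001, 0.0, -1.0]]
contact_force: [-2.7, 0.8, 12.2]
finger_gap: 54.2
grip_force: 50.7
```

step_arm(commands="0 0 0 0 0 5 0;0 0 0 0 0 15 0;0 0 0 0 0 30 0;0 0 0 0 0 45 0;0 0 0 0 0 45 0;0 0 0 -8.2 -25 0 0;0 0 0 -8.2 -25 0 0;0 0 0 -8.2 -25 0 0;0 0 0 -8.2 -25 0 0;0 0 0 -8.2 -25 0 0;0 0 0 -8.2 -25 0 0;0 0 0 -8.2 -25 0 0;0 0 0 -8.2 -25 0 0;0 0 0 -8.2 -25 0 0;0 0 0 -8.2 -25 0 0;0 0 0 -8.2 -25 0 0;0 0 0 -8.2 -25 0 0;0 0 0 0 0 0 0;0 0 0 0 0 0 0")

```text
clock: 18.7
ee_pos: [450.2, -312.3, 140.6]
tool_rot: [[0.998, 0.063, 0.0], [0.063, -0.998, -0.0], [0.0, 0.0, -1.0]]
contact_force: [0.1, 0.2, -4.5]
finger_gap: 54.2
grip_force: 54.5
```

```bash
python3 - <<'E'
from h import *
s=env.get_state();print(s["clock"],s["ee_pos"],np.degrees(np.arctan2(s["tool_rot"][1][0],s["tool_rot"][0][0])),s["finger_gap"])
c=cam("wrist"); cv2.imwrite("pics/w9.png",c["color"]); np.save("w9.npy",c,allow_pickle=True)
for c in (c,np.load("w1.npy",allow_pickle=True).item()):
    print("base",hbox(c,545,-313,65,18,28))
    print("pins",hbox(c,542,-275,20,36,60),hbox(c,548,-349,20,36,60))
E
```

```text
18.7 [ 450.22244394 -312.31466703  140.60689539] 3.6199998044089305 54.20216853282354
base [ 545.3 -312.1  100.5   56.2  -85.4   23.3 9549. ]
pins [ 542.2 -274.2    9.4    8.6  -82.9   42.1  158. ] [ 548.1 -349.6    9.3    8.7   18.1   41.7  165. ]
base [ 545.  -312.2  100.    56.2  -85.4   23.4 2465. ]
pins [ 5.417e+02 -2.742e+02  8.100e+00  7.400e+00 -1.000e-01  4.180e+01
  3.700e+01] [ 547.8 -350.2    7.2    6.7   89.7   42.4   31. ]
```

View pics/w9.png

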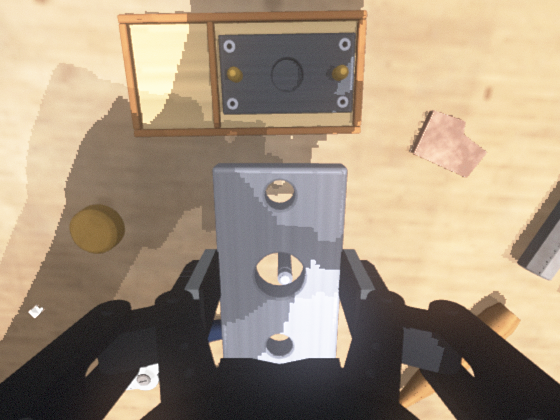

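kit_wide is clear with pins at (233,73) and (340,72); tray yaw is +4.6°. I'll turn and go over it.

step_arm(commands="0 0 8.26 8.6 0 0 0;0 0 8.26 8.6 0 0 0;0 0 8.26 8.6 0 0 0;0 0 8.26 8.6 0 0 0;0 0 8.26 8.6 0 0 0;0 0 8.26 8.6 0 0 0;0 0 8.26 8.6 0 0 0;0 0 8.26 8.6 0 0 0;0 0 8.26 8.6 0 0 0;0 0 8.26 8.6 0 0 0;0 0 8.26 8.6 0 0 0;0 0 0 0 0 0 0;0 0 0 0 0 0 0")

```text
clock: 20.05
ee_pos: [545.0, -311.4, 139.9]
tool_rot: [[-0.076, 0.997, -0.0], [0.997, 0.076, 0.0], [0.0, -0.0, -1.0]]
contact_force: [-1.2, -0.2, -4.3]
finger_gap: 54.5
grip_force: 54.5
```

```bash
python3 - <<'E'
from h import *
s=env.get_state();print(s["clock"],s["ee_pos"],np.degrees(np.arctan2(s["tool_rot"][1][0],s["tool_rot"][0][0])),s["finger_gap"])
c=cam("wrist"); cv2.imwrite("pics/w10.png",c["color"])
z=s["ee_pos"][2]; b=hbox(c,545,-312,70,z+8,z+15);print(b)
print(*holes(c,545,-312,70,b[5]),sep="\n")
E
```

```text
20.05 [ 545.02911107 -311.37628589  139.88841176] 94.34300765849679 54.47770969073988
[  545.4  -311.6    98.6    67.2   -86.    151.  21415. ]
[ 548.2 -349.3   12.5   13. ]
[ 545.5 -311.7   22.5   23. ]
[ 542.6 -274.2   12.9   13.1]
```

step_arm(commands="0 0 0.3 -0.3 -0.2 -30 0;0 0 0 0 0 -30 0;0 0 0 0 0 -25 0;0 0 0 0 0 0 0;0 0 0 0 0 -3 0;0 0 0 0 0 -3 0;0 0 0 0 0 -3 0;0 0 0 0 0 -3 0;0 0 0 0 0 -3 0;0 0 0 0 0 0 0")

```text
clock: 21.1
ee_pos: [544.7, -312.3, 39.5]
tool_rot: [[-0.084, 0.996, -0.0], [0.996, 0.084, 0.0], [0.0, -0.0, -1.0]]
contact_force: [-0.5, -0.9, -4.1]
finger_gap: 54.1
grip_force: 55.0
```

step_arm(commands="0 0 -0.2 0 0.5 -3 0;0 0 0 0 0 -3 0;0 0 0 0 0 -3 0;0 0 0 0 0 -3 0;0 0 0 0 0 -2 0;0 0 0 0 0 0 0")

```text
clock: 21.7
ee_pos: [544.7, -311.7, 25.4]
tool_rot: [[-0.081, 0.997, -0.0], [0.997, 0.081, 0.0], [0.0, -0.0, -1.0]]
contact_force: [0.1, 0.7, -4.5]
finger_gap: 54.2
grip_force: 55.0
```

step_arm(commands="0 0 0 0 0 -1.3 0;0 0 0 0 0 0 0.2;0 0 0 0 0 0 0.8;0 0 0 0 0 0 1;0 0 0 0 0 0 1;0 0 0 0 0 10 1;0 0 0 0 0 30 1;0 0 0 0 0 40 1;0 0 0 0 0 40 1;0 0 0 0 0 40 1;0 0 0 0 0 0 1;0 0 0 0 0 0 1")

```text
clock: 22.9
ee_pos: [545.0, -312.0, 186.0]
tool_rot: [[-0.081, 0.997, 0.001], [0.997, 0.081, -0.001], [-0.001, 0.001, -1.0]]
contact_force: [-0.3, 0.0, -1.5]
finger_gap: 85.2
grip_force: 0.0
```

```bash
python3 - <<'E'
from h import *
s=env.get_state();print(s["clock"],s["ee_pos"],s["finger_gap"])
c=cam("wrist"); cv2.imwrite("pics/w11.png",c["color"]); np.save("w11.npy",c,allow_pickle=True)
print(hbox(c,545,-312,65,30,39)); print(*holes(c,545,-312,65,35),sep="\n")
print("punch",hbox(c,393,-321,40,48,60)); print("wax",hbox(c,408,-150,45,15,26))
w=np.load("w9.npy",allow_pickle=True).item()
print("well",hbox(w,538,-223,60,2,9)); print("wax",hbox(w,408,-150,45,15,26)); 
w=np.load("w1.npy",allow_pickle=True).item()
print("punch",hbox(w,393,-321,40,48,60)); print("wax",hbox(w,408,-150,45,15,26))
E
```

```text
22.9 [ 545.04257771 -312.02534375  185.95694268] 85.22792603156269
[ 545.3 -313.1   99.9   56.   -85.4   35.3 5638. ]
[ 548.2 -351.1   12.    14. ]
[ 545.2 -312.7   23.3   23.7]
[ 542.1 -275.3   13.2   14.1]
punch [ 392.9 -320.3   11.6   11.4  -10.    54.2  181. ]
wax [ 409.6 -169.1   28.8    6.8    6.    19.2  273. ]
well [ 5.382e+02 -2.214e+02  7.860e+01  6.000e+01  4.700e+00  5.400e+00
  7.947e+03]
wax [ 407.  -152.6   41.5   40.9   -7.6   20.8 1708. ]
punch [ 3.919e+02 -3.206e+02  1.130e+01  9.100e+00  1.000e-01  5.440e+01
  5.100e+01]
wax [ 406.6 -152.4   40.8   40.3   22.9   20.8  529. ]
```

View pics/w11.png

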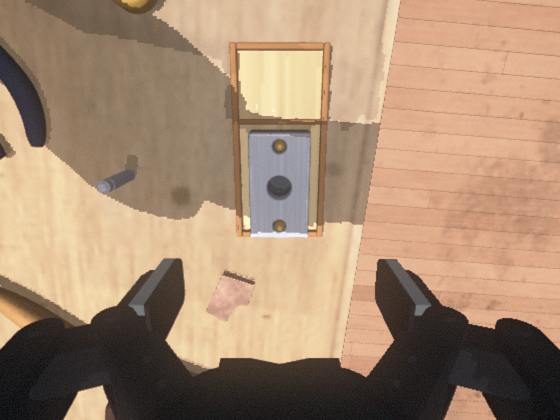

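plate_long is seated with its bore at (278,187) over the die, pins proud at (279,146)/(279,226); slim punch top is at (103,187), copper at (231,295) untouched. Now fetch the slim punch.

step_arm(commands="0 0 -0.5 -15.2 -0.8 -6 1;0 0 -0.5 -15.2 -0.8 -6 1;0 0 -0.5 -15.2 -0.8 -6 1;0 0 -0.5 -15.2 -0.8 -6 1;0 0 -0.5 -15.2 -0.8 -6 1;0 0 -0.5 -15.2 -0.8 -6 1;0 0 -0.5 -15.2 -0.8 -6 1;0 0 -0.5 -15.2 -0.8 -6 1;0 0 -0.5 -15.2 -0.8 -6 1;0 0 -0.5 -15.2 -0.8 -6 1;0 0 0 0 0 0 1;0 0 0 0 0 0 1")

```text
clock: 24.15
ee_pos: [392.9, -319.7, 124.2]
tool_rot: [[0.006, 1.0, -0.0], [1.0, -0.006, 0.001], [0.001, -0.0, -1.0]]
contact_force: [-1.0, -0.9, 0.0]
finger_gap: 84.9
grip_force: 0.0
```

```bash
python3 - <<'E'
from h import *
s=env.get_state();print(s["clock"],s["ee_pos"],s["qpos"])
c=cam("wrist"); cv2.imwrite("pics/w12.png",c["color"])
print("punch",hbox(c,393,-320,30,48,60))
E
```

```text
24.15 [ 392.93904431 -319.65525901  124.24178393] [ 67.0502168   35.07564182 -47.21606824 113.04648828  35.0382999
  47.21096356  -0.27334728]
punch [ 392.3 -320.1   11.9   11.2  -89.6   54.1  255. ]
```

step_arm(commands="0 0 0 -0.6 -0.4 -30 1;0 0 0 0 0 -30 1;0 0 0 0 0 -25 1;0 0 0 0 0 -12 1;0 0 0 0 0 0 0.6;0 0 0 0 0 0 0.3;0 0 0 0 0 0 0.2;0 0 0 0 0 0 0.1;0 0 0 0 0 0 0;0 0 0 0 0 0 0;0 0 0 0 0 0 0", grip_force=30)

```text
clock: 25.3
ee_pos: [392.5, -320.5, 28.0]
tool_rot: [[0.006, 1.0, 0.001], [1.0, -0.006, -0.001], [-0.001, 0.001, -1.0]]
contact_force: [0.4, 0.2, 8.5]
finger_gap: 11.1
grip_force: 29.6
```

step_arm(commands="0 0 0 0 0 7 0;0 0 0 0 0 25 0;0 0 0 0 0 45 0;0 0 0 0 0 45 0;0 0 0 8.5 33.4 0 0;0 0 0 8.5 33.4 0 0;0 0 0 8.5 33.4 0 0;0 0 0 8.5 33.4 0 0;0 0 0 8.5 33.4 0 0;0 0 0 8.5 33.4 0 0;0 0 0 8.5 33.4 0 0;0 0 0 8.5 33.4 0 0;0 0 0 8.5 33.4 0 0;0 0 0 8.5 33.4 0 0;0 0 0 8.5 33.4 0 0;0 0 0 8.5 33.4 0 0;0 0 0 8.5 33.4 0 0;0 0 0 8.5 33.4 0 0;0 0 0 8.5 33.4 0 0;0 0 0 8.5 33.4 0 0")

```text
clock: 27.3
ee_pos: [528.3, 215.5, 149.9]
tool_rot: [[0.006, 1.0, -0.0], [1.0, -0.006, -0.0], [-0.0, -0.0, -1.0]]
contact_force: [0.4, -1.4, -0.3]
finger_gap: 11.0
grip_force: 29.4
```

step_arm(commands="0 0 0 8.5 33.4 0 0;0 0 0 8.5 33.4 0 0;0 0 0 0 0 0 0;0 0 0 0 0 0 0")

```text
clock: 27.7
ee_pos: [544.8, 281.6, 149.6]
tool_rot: [[0.005, 1.0, -0.001], [1.0, -0.005, 0.0], [0.0, -0.001, -1.0]]
contact_force: [0.3, -0.8, 0.2]
finger_gap: 10.9
grip_force: 29.5
```

```bash
python3 - <<'E'
from h import *
s=env.get_state();print(s["clock"],s["ee_pos"],np.round(s["tool_rot"],3).tolist(),s["finger_gap"])
c=cam("wrist"); cv2.imwrite("pics/w13.png",c["color"]); np.save("w13.npy",c,allow_pickle=True)
x,y,z=s["ee_pos"]
print("head",hbox(c,x,y,8,z+22,z+32),"shaft low",hbox(c,x,y,10,z-30,z-5))
print("plate",hbox(c,546.5,281,65,30,39)); print(*holes(c,546,281,65,35.3),sep="\n")
E
```

```text
27.7 [544.75494656 281.55892747 149.59484188] [[0.005, 1.0, -0.001], [1.0, -0.005, 0.0], [0.0, -0.001, -1.0]] 10.906253128355804
head [545.2 282.5  12.2  10.9  89.1 175.9 644. ] shaft low [545.3 285.7  11.5   5.2  -4.2 134.4 326. ]
plate [ 546.7  280.4  100.4   56.    88.7   35.3 6700. ]
[546.7 280.9  15.4  15.7]
[531.7 319.2  13.4  13.7]
```

View pics/w13.png

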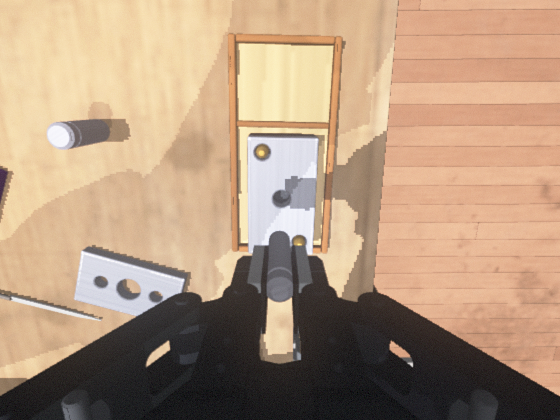

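The view shows the punch held vertical at (279,280) and the bore at (281,199). Correct and lower, checking force.

step_arm(commands="0 0 0 1.3 -1.1 -30 0;0 0 0 0 0 -30 0;0 0 0 0 0 -20 0;0 0 0 0 0 0 0;0 0 0 0 0 -3 0;0 0 0 0 0 -3 0;0 0 0 0 0 -3 0;0 0 0 0 0 0 0")

```text
clock: 28.55
ee_pos: [546.7, 279.8, 60.7]
tool_rot: [[0.006, 1.0, 0.0], [1.0, -0.006, -0.0], [0.0, 0.0, -1.0]]
contact_force: [-0.1, -0.1, -0.3]
finger_gap: 10.9
grip_force: 29.5
```

step_arm(commands="0 0 0 -0.5 0.5 -2 0;0 0 0 0 0 -3 0;0 0 0 0 0 -3 0;0 0 0 0 0 -3 0;0 0 0 0 0 0 0")

```text
clock: 29.05
ee_pos: [545.8, 280.3, 49.0]
tool_rot: [[0.006, 1.0, -0.001], [1.0, -0.006, -0.0], [-0.0, -0.001, -1.0]]
contact_force: [-0.3, 0.4, -0.6]
finger_gap: 10.7
grip_force: 29.4
```

step_arm(commands="0 0 0 0 0 -2 0;0 0 0 0 0 -2 0;0 0 0 0 0 -1.5 0;0 0 0 0 0 0 0")

```text
clock: 29.45
ee_pos: [546.0, 280.3, 43.8]
tool_rot: [[0.006, 1.0, -0.0], [1.0, -0.006, -0.0], [-0.0, -0.0, -1.0]]
contact_force: [-0.5, -0.5, 0.2]
finger_gap: 10.7
grip_force: 29.4
```

step_arm(commands="0 0 0 0 0 -0.7 0;0 0 0 0 0 0 0.1;0 0 0 0 0 0 0.3;0 0 0 0 0 0 0.7;0 0 0 0 0 0 1;0 0 0 0 0 0 1;0 0 0 0 0 15 1;0 0 0 0 0 35 1;0 0 0 0 0 45 1;0 0 0 0 0 45 1;0 0 0 0 0 0 1;0 0 0 0 0 0 1")

```text
clock: 30.65
ee_pos: [546.4, 280.5, 185.1]
tool_rot: [[0.006, 1.0, 0.002], [1.0, -0.006, 0.001], [0.001, 0.002, -1.0]]
contact_force: [-0.1, -0.4, 0.5]
finger_gap: 85.5
grip_force: 0.0
```

```bash
python3 - <<'E'
from h import *
s=env.get_state();print(s["clock"],s["ee_pos"],s["finger_gap"])
c=cam("wrist"); cv2.imwrite("pics/w14.png",c["color"]); np.save("w14.npy",c,allow_pickle=True)
print("head",hbox(c,546.5,281,20,62,80)); print("plate",hbox(c,546.5,281,65,30,39)) 
print("thick",hbox(c,387,334,35,48,60))
E
```

```text
30.65 [546.40141514 280.48841476 185.0968369 ] 85.46034869693979
head [546.3 280.8  11.9  10.9 -89.3  69.3 179. ]
plate [ 546.7  280.6  100.    56.1   88.7   35.3 5788. ]
thick [387.2 333.4  20.3  19.4  32.9  54.7 527. ]
```

step_arm(commands="0 0 0 -15.9 5.3 -6 1;0 0 0 -15.9 5.3 -6 1;0 0 0 -15.9 5.3 -6 1;0 0 0 -15.9 5.3 -6 1;0 0 0 -15.9 5.3 -6 1;0 0 0 -15.9 5.3 -6 1;0 0 0 -15.9 5.3 -6 1;0 0 0 -15.9 5.3 -6 1;0 0 0 -15.9 5.3 -6 1;0 0 0 -15.9 5.3 -6 1;0 0 0 0 0 0 1;0 0 0 0 0 0 1")

```text
clock: 31.9
ee_pos: [386.8, 333.1, 122.8]
tool_rot: [[0.006, 1.0, -0.001], [1.0, -0.006, -0.001], [-0.001, -0.001, -1.0]]
contact_force: [0.6, 0.2, 0.8]
finger_gap: 85.8
grip_force: 0.0
```

```bash
python3 - <<'E'
from h import *
s=env.get_state();print(s["clock"],s["ee_pos"],s["qpos"])
c=cam("wrist"); cv2.imwrite("pics/w15.png",c["color"])
print("punch",hbox(c,387,333,30,50,60))
E
```

```text
31.9 [386.84329298 333.12432397 122.8162353 ] [-12.42411834  35.83733948 -47.98637475 112.47888186  35.9137924
  47.83117091 -80.69358511]
punch [386.8 334.1  19.7  19.5 -26.2  54.9 645. ]
```

step_arm(commands="0 0 0 0 0.8 -30 1;0 0 0 0 0 -30 1;0 0 0 0 0 -24 1;0 0 0 0 0 -11 1;0 0 0 0 0 0 0.6;0 0 0 0 0 0 0.3;0 0 0 0 0 0 0.2;0 0 0 0 0 0 0.1;0 0 0 0 0 0 0;0 0 0 0 0 0 0;0 0 0 0 0 0 0", grip_force=40)

```text
clock: 33.05
ee_pos: [387.5, 334.5, 29.0]
tool_rot: [[0.006, 1.0, 0.001], [1.0, -0.006, 0.001], [0.001, 0.001, -1.0]]
contact_force: [-0.2, -0.5, 7.9]
finger_gap: 18.5
grip_force: 38.8
```

step_arm(commands="0 0 0 0 0 7 0;0 0 0 0 0 25 0;0 0 0 0 0 45 0;0 0 0 0 0 45 0;0 0 0 8.7 -36 0 0;0 0 0 8.7 -36 0 0;0 0 0 8.7 -36 0 0;0 0 0 8.7 -36 0 0;0 0 0 8.7 -36 0 0;0 0 0 8.7 -36 0 0;0 0 0 8.7 -36 0 0;0 0 0 8.7 -36 0 0;0 0 0 8.7 -36 0 0;0 0 0 8.7 -36 0 0;0 0 0 8.7 -36 0 0;0 0 0 8.7 -36 0 0;0 0 0 8.7 -36 0 0;0 0 0 8.7 -36 0 0;0 0 0 8.7 -36 0 0;0 0 0 8.7 -36 0 0")

```text
clock: 35.05
ee_pos: [526.2, -243.4, 150.9]
tool_rot: [[0.006, 1.0, 0.0], [1.0, -0.006, 0.0], [0.0, 0.0, -1.0]]
contact_force: [1.2, 0.2, -1.3]
finger_gap: 18.3
grip_force: 39.4
```

step_arm(commands="0 0 0 8.7 -36 0 0;0 0 0 8.7 -36 0 0;0 0 0 0 0 0 0;0 0 0 0 0 0 0")

```text
clock: 35.45
ee_pos: [543.3, -314.0, 150.4]
tool_rot: [[0.007, 1.0, -0.0], [1.0, -0.007, 0.001], [0.001, -0.0, -1.0]]
contact_force: [-0.5, 0.8, -0.6]
finger_gap: 18.7
grip_force: 39.5
```

```bash
python3 - <<'E'
from h import *
s=env.get_state();print(s["clock"],s["ee_pos"],np.round(s["tool_rot"],3).tolist(),s["finger_gap"])
c=cam("wrist"); cv2.imwrite("pics/w16.png",c["color"]); np.save("w16.npy",c,allow_pickle=True)
x,y,z=s["ee_pos"]
print("head",hbox(c,x,y,14,z+22,z+32),"shaft low",hbox(c,x,y,14,z-30,z-5))
print("plate",hbox(c,545,-312,65,30,39)); print(*holes(c,545,-312,65,35.3),sep="\n")
print("wax",hbox(c,407,-152,40,15,26))
E
```

```text
35.45 [ 543.32952665 -314.02228725  150.37237317] [[0.007, 1.0, -0.0], [1.0, -0.007, 0.001], [0.001, -0.0, -1.0]] 18.65329154073937
head [ 543.8 -314.3   20.7   18.6  -89.9  176.1 1697. ] shaft low [ 543.3 -307.7   19.2    7.6   -1.8  135.   534. ]
plate [ 545.3 -312.8   99.8   56.1  -85.4   35.3 6237. ]
[ 545.2 -312.6   23.3   23.6]
[ 542.4 -275.2   13.1   13.4]
wax [ 407.6 -169.    30.7    7.6    1.    19.4  374. ]
```

step_arm(commands="0 0 0 1.4 1.9 -30 0;0 0 0 0 0 -30 0;0 0 0 0 0 -20 0;0 0 0 0 0 0 0;0 0 0 0 0 0 0")

```text
clock: 36.0
ee_pos: [545.4, -311.0, 71.2]
tool_rot: [[0.005, 1.0, 0.0], [1.0, -0.005, 0.0], [0.0, 0.0, -1.0]]
contact_force: [0.5, -0.1, -0.2]
finger_gap: 18.5
grip_force: 39.4
```

step_arm(commands="0 0 0 -0.5 -1.2 -3 0;0 0 0 0 0 -3 0;0 0 0 0 0 -3 0;0 0 0 0 0 0 0")

```text
clock: 36.4
ee_pos: [544.4, -313.1, 61.1]
tool_rot: [[0.006, 1.0, -0.0], [1.0, -0.006, 0.0], [0.0, -0.0, -1.0]]
contact_force: [-0.8, 0.5, -1.8]
finger_gap: 18.5
grip_force: 39.5
```

step_arm(commands="0 0 0 0.3 0.6 -3 0;0 0 0 0 0 -3 0;0 0 0 0 0 -3 0;0 0 0 0 0 -3 0;0 0 0 0 0 -2 0;0 0 0 0 0 0 0")

```text
clock: 37.0
ee_pos: [544.7, -312.4, 46.9]
tool_rot: [[0.006, 1.0, -0.0], [1.0, -0.006, 0.0], [0.0, -0.0, -1.0]]
contact_force: [1.0, -0.0, -1.1]
finger_gap: 18.4
grip_force: 39.5
```

step_arm(commands="0 0 0 0 0 -2 0;0 0 0 0 0 -0.7 0;0 0 0 0 0 0 0;0 0 0 0 0 0 0.2;0 0 0 0 0 0 0.4;0 0 0 0 0 0 0.7;0 0 0 0 0 0 1;0 0 0 0 0 0 1;0 0 0 0 0 15 1;0 0 0 0 0 35 1;0 0 0 0 0 45 1;0 0 0 0 0 45 1;0 0 0 0 0 0 1;0 0 0 0 0 0 1")

```text
clock: 38.4
ee_pos: [545.1, -312.8, 186.4]
tool_rot: [[0.006, 1.0, 0.002], [1.0, -0.006, -0.002], [-0.002, 0.002, -1.0]]
contact_force: [-0.4, 0.2, -0.6]
finger_gap: 85.5
grip_force: 0.0
```

```bash
python3 - <<'E'
from h import *
s=env.get_state();print(s["clock"],s["ee_pos"],s["finger_gap"])
c=cam("wrist"); cv2.imwrite("pics/w17.png",c["color"]); np.save("w17.npy",c,allow_pickle=True)
print("head",hbox(c,545,-312,20,62,80)); print("plate",hbox(c,545,-312,65,30,39)) 
print("well",hbox(c,538,-223,60,2,9))
E
```

```text
38.4 [ 545.13192123 -312.75142694  186.43571448] 85.53930003966384
head [ 544.6 -312.7   19.8   18.3   89.9   69.9  456. ]
plate [ 545.3 -313.2  100.3   56.   -85.4   35.3 5378. ]
well [ 5.383e+02 -2.223e+02  7.850e+01  6.030e+01  4.600e+00  5.400e+00
  5.771e+03]
```

step_arm(commands="0 0 0.5 -13.8 16 -4 1;0 0 0.5 -13.8 16 -4 1;0 0 0.5 -13.8 16 -8 1;0 0 0.5 -13.8 16 -8 1;0 0 0.5 -13.8 16 -10 1;0 0 0.5 -13.8 16 -10 1;0 0 0.5 -13.8 16 -12 1;0 0 0.5 -13.8 16 -12 1;0 0 0.5 -13.8 16 -12 1;0 0 0.4 -13.8 16 -10 1;0 0 0 0 0 0 1;0 0 0 0 0 0 1")

```text
clock: 39.65
ee_pos: [406.6, -152.4, 94.3]
tool_rot: [[-0.08, 0.997, -0.001], [0.997, 0.08, 0.0], [0.001, -0.001, -1.0]]
contact_force: [0.0, -0.2, -0.8]
finger_gap: 85.3
grip_force: 0.0
```

```bash
python3 - <<'E'
from h import *
s=env.get_state();print(s["clock"],s["ee_pos"],np.degrees(np.arctan2(s["tool_rot"][1][0],s["tool_rot"][0][0])))
c=cam("wrist"); cv2.imwrite("pics/w18.png",c["color"])
print("wax",hbox(c,407,-152,40,16,26))
E
```

```text
39.65 [ 406.59287858 -152.39319714   94.26753578] 94.57694160932827
wax [ 407.  -150.9   40.9   40.7  -86.5   20.8 2558. ]
```

step_arm(commands="0 0 0 0.4 1 -30 1;0 0 0 0 0 -30 1;0 0 0 0 0 -18 1;0 0 0 0 0 -9 1;0 0 0 0 0 0 0.7;0 0 0 0 0 0 0.5;0 0 0 0 0 0 0.4;0 0 0 0 0 0 0.3;0 0 0 0 0 0 0.2;0 0 0 0 0 0 0.2;0 0 0 0 0 0 0.2", grip_force=22)

```text
clock: 40.8
ee_pos: [407.8, -151.9, 8.6]
tool_rot: [[-0.079, 0.997, 0.001], [0.997, 0.079, -0.001], [-0.001, 0.001, -1.0]]
contact_force: [-1.1, 0.2, 10.7]
finger_gap: 40.1
grip_force: 20.9
```

step_arm(commands="0 0 0 0 0 5 0.2;0 0 0 0 0 25 0.2;0 0 0 0 0 35 0.2;0 0 0 0 0 35 0.2;0 0 0 14.4 -7.7 0 0.2;0 0 0 14.4 -7.7 0 0.2;0 0 0 14.4 -7.7 0 0.2;0 0 0 14.4 -7.7 0 0.2;0 0 0 14.4 -7.7 0 0.2;0 0 0 14.4 -7.7 0 0.2;0 0 0 14.4 -7.7 0 0.2;0 0 0 14.4 -7.7 0 0.2;0 0 0 14.4 -7.7 0 0.2;0 0 0 0 0 0 0.2;0 0 0 0 0 -30 0.2;0 0 0 0 0 -30 0.2;0 0 0 0 0 0 0.2")

```text
clock: 42.5
ee_pos: [534.6, -220.2, 45.3]
tool_rot: [[-0.08, 0.997, -0.004], [0.997, 0.08, 0.002], [0.002, -0.004, -1.0]]
contact_force: [-0.4, -0.0, -0.5]
finger_gap: 39.7
grip_force: 22.6
```

```bash
python3 - <<'E'
from h import *
s=env.get_state();print(s["clock"],s["ee_pos"],s["finger_gap"],s["grip_force"])
c=cam("wrist"); cv2.imwrite("pics/w19.png",c["color"])
x,y,z=s["ee_pos"]; print("wax",hbox(c,x,y,19,z+8,z+18))
E
```

```text
42.5 [ 534.58582752 -220.16841277   45.29408668] 39.717721272796744 22.568642646074295
wax [ 534.5 -220.1   37.9   37.9   -0.    57.4 5340. ]
```

View pics/w19.png

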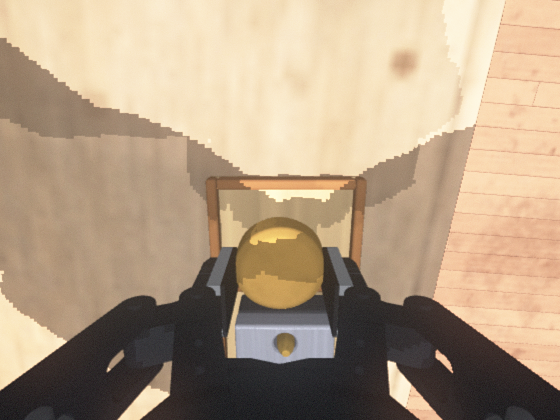

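The wax is held level at (280,262) above the open well at (287,230). Lower it.

step_arm(commands="0 0 0 2.9 -0.8 -10 0.2;0 0 0 0 0 -10 0.2;0 0 0 0 0 -6 0.2;0 0 0 0 0 -3 0.2;0 0 0 0 0 -1 0.2;0 0 0 0 0 0 0.2")

```text
clock: 43.15
ee_pos: [539.8, -221.5, 17.7]
tool_rot: [[-0.079, 0.997, 0.0], [0.997, 0.079, 0.0], [-0.0, 0.0, -1.0]]
contact_force: [-0.3, -0.0, -0.5]
finger_gap: 39.8
grip_force: 22.6
```

step_arm(commands="0 0 0 -1 0 -2 0.2;0 0 0 0 0 -1.2 0.2;0 0 0 0 0 0 0.2;0 0 0 0 0 0 0.6;0 0 0 0 0 0 0.8;0 0 0 0 0 0 1;0 0 0 0 0 0 1;0 0 0 0 0 10 1;0 0 0 0 0 30 1;0 0 0 0 0 40 1;0 0 0 0 0 45 1;0 0 0 -20 0 40 1;0 0 0 -20 0 0 1;0 0 0 -20 0 0 1;0 0 0 0 0 0 1;0 0 0 0 0 0 1")

```text
clock: 44.75
ee_pos: [478.9, -221.9, 180.1]
tool_rot: [[-0.079, 0.997, 0.001], [0.997, 0.079, -0.001], [-0.001, 0.001, -1.0]]
contact_force: [0.4, -0.1, 0.1]
finger_gap: 85.9
grip_force: 0.0
```

```bash
python3 - <<'E'
from h import *
s=env.get_state();print(s["clock"],s["ee_pos"],s["finger_gap"])
for n in("wrist","side"):
    c=cam(n); cv2.imwrite(f"pics/f_{n}.png",c["color"])
    for k,a in dict(wax=(538,-222,40,18,30),headW=(545,-312,20,62,80),plW=(545,-312,65,30,39),headS=(546,281,20,62,80),plS=(546,281,65,30,39),char=(500,75,60,20,35),short=(396,182,62,7,17)).items(): print(n,k,hbox(c,*a))
E
```

```text
44.75 [ 478.88478315 -221.86399274  180.08054286] 85.88820555216455
wrist wax [ 538.7 -220.8   41.2   41.2  -55.    25.8 1503. ]
wrist headW [ 544.4 -312.5   20.1   19.4   75.1   69.6  414. ]
wrist plW [ 545.4 -312.8  100.8   56.2  -85.4   35.3 4241. ]
wrist headS None
wrist plS None
wrist char None
wrist short None
side wax [ 538.  -224.    39.6   34.9   27.2   25.6  158. ]
side headW [ 542.6 -315.2   17.6   16.3  -45.9   68.9   63. ]
side plW [ 544.1 -314.   101.2   56.2  -85.4   35.   645. ]
side headS [545.7 275.9   8.    6.7  86.8  66.9   9. ]
side plS [544.3 277.5 100.2  54.7  86.9  35.4 168. ]
side char [501.2 101.9  64.3  35.6 -78.6  27.9 136. ]
side short [395.6 180.4 101.3  59.7 -20.   12.1 249. ]
```

View pics/f_side.png

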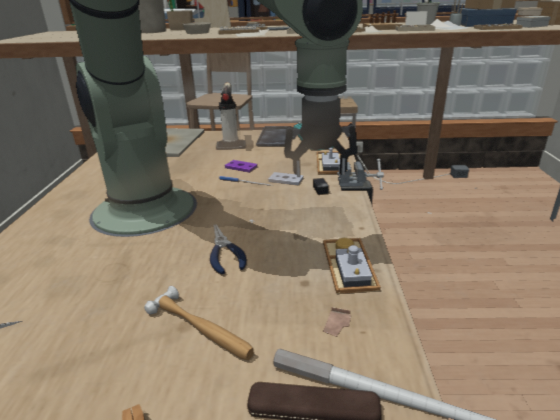

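The side view shows both kits complete ((350,262) and (333,160)), wax in its well at (345,244), and plate_short (286,178), charcoal (321,186) and copper (337,322) where they were. Heights match (wax 25.8, plates 35.3, heads 69–70). Handing in.

```bash
python3 -c "
from bench import env
print(env.job_done())"
```

```text
the job is handed in; nothing more can be done
None
```

Both kits are made up and the job is handed in at about 45 s of the 136 s limit: both guide plates are seated, both punches fully down, and the beeswax flat in the wide tray's well, with the odd plate, charcoal block and copper sheet left alone.

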